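Sort out the stiffest push switch

TASK

Three push switches that look alike stand in the bench tester. Going from left to right as the robot sees them, press each key straight down until it clicks and let it come up again, never pushing a key harder than 20 N. Then take the switch that needed the greatest force by its housing and set it down gently, upright, on the floor of the red tray near its middle; leave the other two seated in their nests and everything else undisturbed.

Things in the scene. Friction and masses are not known exactly. Their poses are not given: they have to be found in the camera images.
- switch_a_mid (a point): centre of push switch a's housing, half-way up, on the key's axis. The three switches look alike: grey housing 36 x 36 mm, 42 mm high; on it a steel collar 31 mm across, 3 mm high; on that the blue key cap, 25 mm across, its flat top 36 mm above this point when not pressed. Housing top 21 mm above, underside 21 mm below. z is up along the key, x and y square to the sides
- switch_b_mid (a point): centre of push switch b's housing, half-way up, on the key's axis. The three switches look alike: grey housing 36 x 36 mm, 42 mm high; on it a steel collar 31 mm across, 3 mm high; on that the blue key cap, 25 mm across, its flat top 36 mm above this point when not pressed. Housing top 21 mm above, underside 21 mm below. z is up along the key, x and y square to the sides
- switch_c_mid (a point): centre of push switch c's housing, half-way up, on the key's axis. The three switches look alike: grey housing 36 x 36 mm, 42 mm high; on it a steel collar 31 mm across, 3 mm high; on that the blue key cap, 25 mm across, its flat top 36 mm above this point when not pressed. Housing top 21 mm above, underside 21 mm below. z is up along the key, x and y square to the sides
- switch_a: the same switch a as a body, loose, 0.1 to 0.22 kg; origin at the centre of its underside. It stands in one of the three nests (which one varies), its lowest 10 mm sunk in the block with 1.5 mm play a side; 32 mm of housing stand clear to be gripped on two opposite sides from above
- switch_b: the same switch b as a body, loose, 0.1 to 0.22 kg; origin at the centre of its underside. It stands in one of the three nests (which one varies), its lowest 10 mm sunk in the block with 1.5 mm play a side; 32 mm of housing stand clear to be gripped on two opposite sides from above
- switch_c: the same switch c as a body, loose, 0.1 to 0.22 kg; origin at the centre of its underside. It stands in one of the three nests (which one varies), its lowest 10 mm sunk in the block with 1.5 mm play a side; 32 mm of housing stand clear to be gripped on two opposite sides from above
- key_a (a joint): travel of switch a's key, m: 0 at rest, grows as pushed down, hard stop at 0.005; it springs back. It clicks at 4 mm (no dip in force). The force rises evenly from 65 % at the first movement to its full value at the stop, 3 to 7 N, then climbs steeply. The stiffest takes over 2 N more at the stop than the others. Its key rests 0.2 mm lower, too little to see or read
- key_b (a joint): travel of switch b's key, m: 0 at rest, grows as pushed down, hard stop at 0.005; it springs back. It clicks at 4 mm (no dip in force). The force rises evenly from 65 % at the first movement to its full value at the stop, 3 to 7 N, then climbs steeply. The stiffest takes over 2 N more at the stop than the others. Its key rests 0.2 mm lower, too little to see or read
- key_c (a joint): travel of switch c's key, m: 0 at rest, grows as pushed down, hard stop at 0.005; it springs back. It clicks at 4 mm (no dip in force). The force rises evenly from 65 % at the first movement to its full value at the stop, 3 to 7 N, then climbs steeply. The stiffest takes over 2 N more at the stop than the others. Its key rests 0.2 mm lower, too little to see or read
- nest_left (a point): centre of the left nest (left is +y, seen from the robot looking at the tester), on the top face of the nest block; z up, y along the row. The switch's middle is 11 mm above it
- nest_middle (a point): centre of the middle nest (left is +y, seen from the robot looking at the tester), on the top face of the nest block; z up, y along the row. The switch's middle is 11 mm above it
- nest_right (a point): centre of the right nest (left is +y, seen from the robot looking at the tester), on the top face of the nest block; z up, y along the row. The switch's middle is 11 mm above it
- tester: bench tester, fixed: white base 40 mm high, 240 mm in x, origin on the table below the middle nest, reaching y = -160 to +320 mm. A console 150 mm high with a screen stands on it from y = 190 to 320 mm. On the base an aluminium nest block 76 (x) x 260 (y) mm, its top 56 mm over the table, has three square nests 10 mm deep in a row along y, 85 mm apart
- tray: red reject tray, fixed: open box 180 x 180 mm outside, walls 5 mm thick and 30 mm high, floor 5 mm thick; origin at the centre of its underside; empty
- cup: steel cup, 52 mm across, 32 mm high, standing on the tester's base beyond the nest block near the console; leave alone
- weight: brass weight, 32 mm across, 44 mm high, standing on the tester's base beyond the nest block; leave alone
- tape: yellow roll of tape, 90 mm across, 22 mm high, on the table; leave alone
- screwdriver: screwdriver 170 mm long lying on the table; leave alone
- can: can with a paper label, 52 mm across, 110 mm high; leave alone
- gauge_box: flat wooden gauge box 90 x 140 x 35 mm high; leave alone
- pen: blue pen 140 mm long lying on the table; leave alone

How it is judged:
On the way, in this order (a step that is already met when the one before it is completed fails the run):
1. the key in the left nest is pressed past its click, the other keys being up (((value of joint key_a above 0.004 m and horizontal distance between switch_a_mid and nest_left below 0.015 m and value of joint each of key_b, key_c below 0.001 m) or (value of joint key_b above 0.004 m and horizontal distance between switch_b_mid and nest_left below 0.015 m and value of joint each of key_a, key_c below 0.001 m) or (value of joint key_c above 0.004 m and horizontal distance between switch_c_mid and nest_left below 0.015 m and value of joint each of key_a, key_b below 0.001 m))), for 0.05 s.
2. the key in the middle nest is pressed past its click, the other keys being up (((value of joint key_a above 0.004 m and horizontal distance between switch_a_mid and nest_middle below 0.015 m and value of joint each of key_b, key_c below 0.001 m) or (value of joint key_b above 0.004 m and horizontal distance between switch_b_mid and nest_middle below 0.015 m and value of joint each of key_a, key_c below 0.001 m) or (value of joint key_c above 0.004 m and horizontal distance between switch_c_mid and nest_middle below 0.015 m and value of joint each of key_a, key_b below 0.001 m))), for 0.05 s.
3. the key in the right nest is pressed past its click, the other keys being up (((value of joint key_a above 0.004 m and horizontal distance between switch_a_mid and nest_right below 0.015 m and value of joint each of key_b, key_c below 0.001 m) or (value of joint key_b above 0.004 m and horizontal distance between switch_b_mid and nest_right below 0.015 m and value of joint each of key_a, key_c below 0.001 m) or (value of joint key_c above 0.004 m and horizontal distance between switch_c_mid and nest_right below 0.015 m and value of joint each of key_a, key_b below 0.001 m))), for 0.05 s.
At the end, for the whole second after the job is handed in: The stiffest switch stands upright (within 0.1 rad) on the red tray's floor, its centre within 65 mm of the tray's middle along both sides; the other two are within 6 mm of where they stood, upright likewise; all at rest. (Its key rests 0.2 mm low: the rules' mark of it.) (((value of joint key_a above -0.0001 m and x of switch_a_mid in the frame of tray between -0.065 and 0.065 m and y of switch_a_mid in the frame of tray between -0.065 and 0.065 m and z of switch_a_mid in the frame of tray below 0.031 m and distance of each of switch_b_mid, switch_c_mid from where it was at the start of the episode below 0.006 m) or (value of joint key_b above -0.0001 m and x of switch_b_mid in the frame of tray between -0.065 and 0.065 m and y of switch_b_mid in the frame of tray between -0.065 and 0.065 m and z of switch_b_mid in the frame of tray below 0.031 m and distance of each of switch_a_mid, switch_c_mid from where it was at the start of the episode below 0.006 m) or (value of joint key_c above -0.0001 m and x of switch_c_mid in the frame of tray between -0.065 and 0.065 m and y of switch_c_mid in the frame of tray between -0.065 and 0.065 m and z of switch_c_mid in the frame of tray below 0.031 m and distance of each of switch_a_mid, switch_b_mid from where it was at the start of the episode below 0.006 m)) and angle between each of switch_a_mid, switch_b_mid, switch_c_mid's own z axis and vertical below 0.1 rad and linear speed of each of switch_a, switch_b, switch_c below 0.02 m/s); the robot touches nothing.
It fails at once if a key is pushed with more than 20 N (contact force between any of key_a, key_b, key_c and anything else above 20 N).
It fails at once if a switch is dropped: it falls freely at more than 0.5 m/s ((linear speed of switch_a above 0.5 m/s and contact force between switch_a and the fingers below 0.05 N) or (linear speed of switch_b above 0.5 m/s and contact force between switch_b and the fingers below 0.05 N) or (linear speed of switch_c above 0.5 m/s and contact force between switch_c and the fingers below 0.05 N)).
It fails at once if another thing on the bench is moved by more than 20 mm (distance of any of cup, weight, tape, screwdriver, can, gauge_box, pen from where it was at the start of the episode above 0.02 m).
It also fails if it takes over 64 s, if anything falls off the work surface, if the arm or the gripper's body presses on something with over 40 N, if the wrist force passes 120 N, or if a joint passes its speed limit or range.

ROBOT

A 7-joint arm with a two-finger parallel gripper is mounted at the origin on the work surface. World frame = base frame: x ahead of the robot, y to its left, z up, the work surface at z = 0. Lengths are in m, angles in rad, forces in N, time in s.
With the tool pointing down it reaches from about 0.4 to 0.85 m from the base axis. Payload 10.4 kg.
Tool frame: the origin (TCP) lies at the very end of the fingers, on their centre line; the grasp point (between the pads) lies 19 mm behind it; z points along the fingers, y is the line along which they close (so a half turn about z gives the same grasp; the last joint's range is limited). The gripper opens to 87 mm and grips with 3 to 60 N. Pads are 19 mm wide; open, the fingers measure 117 mm over their backs; the gripper's body (75 mm by 190 mm) begins 51 mm behind the grasp point.
Start: joints at [1.159, 0.332, -0.065, 1.46, 0.022, 1.35, -0.088], TCP at [0.237, -0.578, 0.223] pointing down, gripper open.
Joint ranges: [-2.6, 2.6], [-0.5, 2.12], [-1.47, 1.34], [0.16, 2.42], [-1.27, 4.41], [0.06, 2.06], [-2.6, 2.6]. Speed limits (rad/s): [2.22, 2.22, 2.79, 2.79, 3.14, 3.14, 3.14].

INTERFACE

Orientations are given as a unit quaternion [x, y, z, w].
In Python, from rig import env, viewer gives the robot as it stands. The module is installed in compiled form; this text tells all that it offers.
- The arm moves only by the tool apply_moves, never from a script. Its argument "steps" is text: rows parted by semicolons, each of 4 numbers parted by spaces: the shift along the tool's x, y, z as a fraction of full scale, then the turn about the tool's z as a fraction of full scale. In form: x y z twist; .... A call has 1 to 8 rows; each row is the pose to reach, as a shift and turn from the pose commanded when the call began, along the tool's axes at that moment; what a row does not reach only later rows make up. Full scale, the value 1, is 100 cm for a shift and 0.5 rad for a turn. A row lasts 1/8 s, in which the tool goes at most 62.5 mm and 10.7 degrees, less where a joint would pass 70% of its speed; a pose out of reach is approached as far as the arm can. A call with a number of a shift or a turn outside -1 to 1 is refused whole. A call with a gripper value outside its range is refused whole. "gripper" is the closure in counts, from 0 (fully open) to 255 (shut), set as the call begins (left out, the last holds). The fingers move at their own pace and stop on an object; "squeeze" is the grip in N (left out, the last holds). Time passes only in rows, so rows that repeat a pose let the fingers close. It gives the time, the measured TCP pose, the force, the opening and the grip force at its end, in the units of the state.
- env.get_state(): the state, without advancing time (a new reading comes with each control period).
- viewer.capture(name): name is "side" or "top" or "wrist"; returns a dict with "frame" (384x512x3 uint8, red, green, blue), "fovy" (degrees; the focal length in pixels is half the picture's height over the tangent of half this angle, whatever the lens; pixels are square), "cx", "cy" (the principal point, pixels), "R" (3x3) and "t" (3): a world point X has camera coordinates R X + t. Camera axes: x right, y down, z forward; pixel columns grow to the right and rows downward; lengths in m; the calibration is good to about 2 mm. A picture is of the moment at which its call begins. There is no depth.
- env.hand_in(): hands the job in; it is judged then, once.
The state is a dict: "time": time; "q": joint angles; "joint_vel": joint speeds; "joint_torque": joint torques, N m; "tcp_pos": TCP position; "tcp_rot": TCP orientation; "ft_force": force on the tool from outside, world axes, zero at the start; "ft_torque": the same for the moment, N m; "width": finger opening in m; "gripper_force": force on a finger pad.
Only numpy, scipy, OpenCV 4.12 (cv2) and the standard library are available. Lean on these libraries where they do the work, as an engineer would, in place of code of your own. Each camera call takes 0.05 s, during which the arm holds its last target. There are 200 camera calls.

## Working session

There is one attempt and no reset: what is moved stays moved. The work goes in short steps, Python scripts to look and compute and a tool call to move; the robot and the scene stay as the last step left them, time stands still between calls to the robot, and variables do not carry over. Pictures are saved under pics/ and viewed, at most 10 in all, crops included, and the job is handed in when it is done.

Besides the shell and the picture viewer there is one more tool, called after "Request:" by a JSON object that holds its "api" and its "payload", one argument or row to a line. apply_moves: Moves the arm, as the interface text tells. Its arguments: {"type":"object","properties":{"steps":{"type":"string"},"gripper":{"type":"number"},"squeeze":{"type":"number"}},"required":["steps"]}

```bash
mkdir -p pics; python3 - <<'E'
from rig import env, viewer
import cv2,json,numpy as np
for n in("top","side"):
    c=viewer.capture(n); np.savez(n+".npz",**c); cv2.imwrite(f"pics/{n}0.png",c["frame"][:,:,::-1])
    print(n,c["fovy"],c["cx"],c["cy"],np.round(c["R"],3).tolist(),np.round(c["t"],3))
s=env.get_state()
print({k:np.round(v,4).tolist() for k,v in s.items()})
E
```

```text
top 55.264881997820204 256.0618321394913 187.1330623541501 [[0.002, -1.0, 0.017], [-0.989, -0.005, -0.145], [0.145, -0.017, -0.989]] [-0.146  0.566  0.897]
side 50.23282386682132 248.78812927257343 197.16917564967252 [[-0.947, -0.32, 0.005], [-0.228, 0.664, -0.712], [0.225, -0.676, -0.702]] [0.492 0.263 0.87 ]
{'time': 0.1, 'q': [1.1594, 0.3328, -0.0647, 1.4609, 0.0216, 1.3499, -0.0885], 'joint_vel': [-0.0018, -0.0018, 0.0004, -0.0034, 0.0001, -0.0005, -0.0012], 'joint_torque': [0.0022, -62.4541, 0.0253, -39.0714, -0.0613, 0.0366, 0.0], 'tcp_pos': [0.2368, -0.578, 0.2219], 'tcp_rot': [0.9812, 0.1932, -0.0002, -0.0006], 'ft_force': [0.6048, 0.7125, -0.0135], 'ft_torque': [0.0096, 0.0913, -0.0492], 'gripper_force': 0.0, 'width': 0.0869}
```

View pics/top0.png

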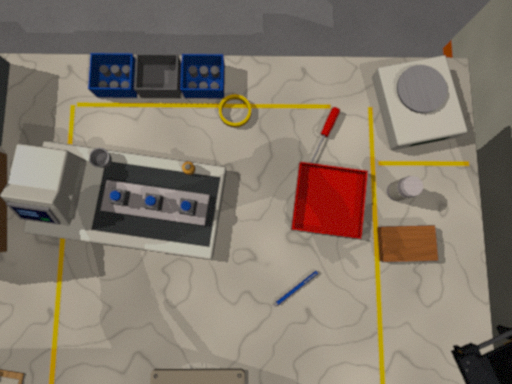

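View pics/side0.png

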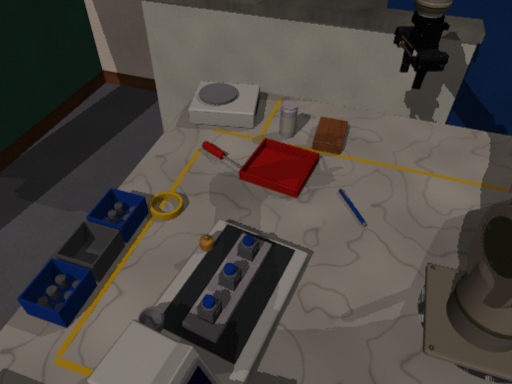

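The top view shows the three blue keys at about (117,196), (151,201), (187,206), the red tray centred near (331,200), and the console at far left. The side view shows the keys at (209,302), (230,269), (248,242).

```bash
cat > h.py <<'E'
import numpy as np, cv2
def ray(c,p):
    f=c["frame"].shape[0]/2/np.tan(np.radians(c["fovy"])/2)
    R,t=np.array(c["R"]),np.array(c["t"]); d=R.T@np.array([(p[0]-c["cx"])/f,(p[1]-c["cy"])/f,1]); return -R.T@t,d/np.linalg.norm(d)
def onz(c,p,z):
    o,d=ray(c,p); return o+d*(z-o[2])/d[2]
def tri(c1,p1,c2,p2):
    (a,d),(b,e)=ray(c1,p1),ray(c2,p2); s=np.linalg.lstsq(np.c_[d,-e],b-a,rcond=None)[0]
    p,q=a+d*s[0],b+e*s[1]; return (p+q)/2,np.linalg.norm(p-q)
def blobs(c,lo,hi,amin=15,amax=1e9):
    m=cv2.inRange(cv2.cvtColor(np.asarray(c["frame"]),cv2.COLOR_RGB2HSV),lo,hi)
    n,l,st,ce=cv2.connectedComponentsWithStats(m); return [(ce[i],st[i],l==i) for i in range(1,n) if amin<=st[i][4]<=amax]
E
python3 - <<'E'
from h import *
T,S=[np.load(n+".npz") for n in("top","side")]
B={}
for n,c,x in(("t",T,(100,200,180,220)),("s",S,(190,265,225,320))):
    B[n]=[b for b in blobs(c,(100,120,60),(130,255,255)) if x[0]<b[0][0]<x[1] and x[2]<b[0][1]<x[3]]
    for b in B[n]: print(n,b[0].round(1),b[1])
t=sorted(B["t"],key=lambda b:b[0][0]); s=sorted(B["s"],key=lambda b:b[0][0])
P=[]
for a,b in zip(t,s):
    p,g=tri(T,a[0],S,b[0]); print("tri",p.round(4),round(g,4),"plane",onz(T,a[0],.1).round(4),onz(S,b[0],.097).round(4)); P.append(p)
P=np.array(P); d=P[0]-P[2]; print("spacing",np.linalg.norm(d)/2,"yaw",np.arctan2(-d[0],d[1]))
m=max(blobs(T,(0,150,60),(8,255,255),500),key=lambda b:b[1][4])
r=cv2.minAreaRect(np.argwhere(m[2])[:,::-1].astype(np.float32)); box=cv2.boxPoints(r)
W=np.array([onz(T,q,.03) for q in box]); print("tray",W.round(3).tolist(),W.mean(0).round(3),[np.linalg.norm(W[i]-W[i-1]).round(3) for i in range(4)])
E
```

```text
t [114.8 195.2] [110 191  11  10  83]
t [150.1 200.2] [145 196  11   9  80]
t [185.4 205.3] [181 201  10  10  78]
s [247.4 240.1] [243 235  10  12  91]
s [228.9 268.5] [224 263  11  13 108]
s [207.9 300.9] [202 295  13  14 127]
tri [0.5376 0.1944 0.0974] 0.0005 plane [0.537  0.1934 0.1   ] [0.538  0.1942 0.097 ]
tri [0.5259 0.1102 0.0972] 0.0006 plane [0.5253 0.1094 0.1   ] [0.5262 0.11   0.097 ]
tri [0.5142 0.0259 0.0966] 0.0006 plane [0.5136 0.0253 0.1   ] [0.5144 0.0262 0.097 ]
spacing 0.08507243918047706 yaw -0.13799361777767608
tray [[0.459, -0.233, 0.03], [0.637, -0.257, 0.03], [0.615, -0.442, 0.03], [0.438, -0.412, 0.03]] [ 0.537 -0.336  0.03 ] [np.float64(0.181), np.float64(0.18), np.float64(0.186), np.float64(0.18)]
```

Request:
{"api": "apply_moves", "payload": {
  "steps": "0.37 -0.2 0 -1;0.37 -0.2 0 -1;0.37 -0.2 0 -1;0.37 -0.2 0 -1;0.37 -0.2 0 -1;0.37 -0.2 0 -1;0.37 -0.2 0 -1;0.37 -0.2 0 -1",
  "gripper": 255,
  "squeeze": 10
}}

```text
time: 1.1
tcp_pos: [0.5056, -0.2488, 0.2223]
tcp_rot: [0.901, 0.433, 0.001, -0.001]
ft_force: [-0.6, -1.1, -0.2]
width: 0.0151
gripper_force: 0.0
```

```bash
cat > go.py <<'E'
# usage: go.py x y z heading -> fractions from the present pose
import sys,numpy as np
from rig import env
from scipy.spatial.transform import Rotation as R
s=env.get_state(); M=R.from_quat(s["tcp_rot"]).as_matrix(); p=np.array(s["tcp_pos"])
a=np.arctan2(M[1,0],M[0,0]); v=list(map(float,sys.argv[1:5]))
w=(v[3]-a+np.pi)%(2*np.pi)-np.pi
print("t",s["time"],"p",p.round(4),"head",a.round(4),"zax",M[:,2].round(4),"F",np.round(s["ft_force"],2),"w",s["width"],"q7",s["q"][6])
print("frac",(M.T@(np.array(v[:3])-p)).round(4),"twist",round(-w/.5,4))
E
python3 go.py .5375 .1943 .15 1.433
```

```text
t 1.1 p [ 0.5056 -0.2488  0.2223] head 0.8956 zax [ 4.0e-04  1.7e-03 -1.0e+00] F [-0.56 -1.08 -0.23] w 0.015079444079451821 q7 -0.36543963395860507
frac [ 0.3657 -0.252   0.073 ] twist -1.0748
```

Request:
{"api": "apply_moves", "payload": {
  "steps": "0.366 -0.252 0 -1;0.366 -0.252 0 -1;0.366 -0.252 0 -1;0.366 -0.252 0 -1;0.366 -0.252 0 -1;0.366 -0.252 0 -1;0.366 -0.252 0 -1;0.366 -0.252 0 -1"
}}

```text
time: 2.1
tcp_pos: [0.5375, 0.1942, 0.2222]
tcp_rot: [0.767, 0.642, 0.0, -0.001]
ft_force: [-0.7, -0.8, 0.8]
width: 0.0005
gripper_force: 0.0
```

```bash
python3 go.py .5375 .1943 .12 1.433; python3 - <<'E'
from rig import viewer
import cv2
c=viewer.capture("wrist"); cv2.imwrite("pics/w1.png",c["frame"][:,:,::-1])
E
```

```text
t 2.1 p [0.5375 0.1942 0.2222] head 1.3948 zax [-9.0e-04  1.7e-03 -1.0e+00] F [-0.69 -0.81  0.8 ] w 0.0005342332017319578 q7 -0.7506528891755039
frac [-1.000e-04  1.000e-04  1.022e-01] twist -0.0764
```

View pics/w1.png

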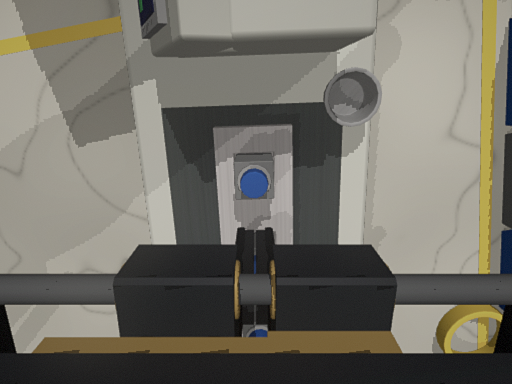

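Wrist view: the left key is at (254,183), with closed fingertips at (255,232). I'll check it by ray, then descend.

```bash
python3 - <<'E'
from rig import viewer
from h import *
c=viewer.capture("wrist")
for b in blobs(c,(100,150,60),(130,255,255),200):
    if b[1][0]>480: continue
    x,y,w,h,_=b[1]; print(b[0].round(1),b[1],onz(c,(x+w/2-.5,y+h/2-.5),.102).round(4),"cam",(-c["R"].T@c["t"]).round(3))
E
```

```text
[252.7 181. ] [240 167  27  29 611] [0.5368 0.1946 0.102 ] cam [0.552 0.27  0.384]
```

Request:
{"api": "apply_moves", "payload": {
  "steps": "0 0 0.05 -0.076;0 0 0.1 -0.076;0 0 0.112 -0.076;0 0 0.112 -0.076;0 0 0.112 -0.076;0 0 0.112 -0.076"
}}

```text
time: 2.95
tcp_pos: [0.5395, 0.1901, 0.1122]
tcp_rot: [0.756, 0.654, 0.001, 0.001]
ft_force: [-0.8, 0.5, -0.4]
width: 0.0006
gripper_force: 0.0
```

```bash
python3 go.py .5375 .1943 .106 1.433
```

```text
t 2.95 p [0.5395 0.1901 0.1122] head 1.4266 zax [ 2.5e-03  4.0e-04 -1.0e+00] F [-0.76  0.52 -0.36] w 0.0005869885917533665 q7 -0.7693219439730505
frac [ 0.0038 -0.0026  0.0062] twist -0.0127
```

Request:
{"api": "apply_moves", "payload": {
  "steps": "0.004 -0.003 0.004 0;0.004 -0.003 0.004 0;0.004 -0.003 0.004 0"
}}

```text
time: 3.32
tcp_pos: [0.5362, 0.1945, 0.1066]
tcp_rot: [0.756, 0.655, 0.0, 0.0]
ft_force: [0.1, -0.5, 0.2]
width: 0.0005
gripper_force: 0.0
```

```bash
python3 go.py .5375 .1943 .106 1.433
```

```text
t 3.325 p [0.5362 0.1945 0.1066] head 1.4271 zax [ 1.e-04 -0.e+00 -1.e+00] F [ 0.11 -0.46  0.24] w 0.000519505358168547 q7 -0.7810838034793237
frac [0.     0.0013 0.0006] twist -0.0118
```

Request:
{"api": "apply_moves", "payload": {
  "steps": "0 0 0.003 0;0 0 0.005 0;0 0 0.005 0;0 0 0.005 0"
}}

```text
time: 3.82
tcp_pos: [0.5364, 0.1943, 0.1017]
tcp_rot: [0.756, 0.654, 0.0, 0.0]
ft_force: [0.1, 0.2, 4.0]
width: 0.0003
gripper_force: 1.6
```

Request:
{"api": "apply_moves", "payload": {
  "steps": "0 0 0.001 0;0 0 0.002 0;0 0 0.002 0;0 0 0.002 0"
}}

```text
time: 4.32
tcp_pos: [0.5364, 0.1944, 0.0996]
tcp_rot: [0.756, 0.654, 0.0, 0.0]
ft_force: [0.9, 0.4, 3.6]
width: 0.0004
gripper_force: 2.0
```

Request:
{"api": "apply_moves", "payload": {
  "steps": "0 0 0.001 0;0 0 0.001 0;0 0 0.001 0"
}}

```text
time: 4.7
tcp_pos: [0.5363, 0.1943, 0.0986]
tcp_rot: [0.756, 0.654, 0.0, 0.0]
ft_force: [1.8, 0.3, 4.3]
width: 0.0007
gripper_force: 2.1
```

Request:
{"api": "apply_moves", "payload": {
  "steps": "0 0 0.0005 0;0 0 0.0005 0;0 0 0.0005 0"
}}

```text
time: 5.08
tcp_pos: [0.5364, 0.1944, 0.0985]
tcp_rot: [0.756, 0.654, 0.0, 0.0]
ft_force: [-0.1, -0.5, 8.3]
width: 0.0004
gripper_force: 4.0
```

Request:
{"api": "apply_moves", "payload": {
  "steps": "0 0 -0.008 0;0 0 -0.02 0;-0.04 0 -0.02 0;-0.085 0 -0.02 0;-0.085 0 -0.01 0;-0.085 0 -0.01 0;-0.085 0 -0.01 0;-0.085 0 -0.01 0"
}}

```text
time: 6.08
tcp_pos: [0.524, 0.1113, 0.1083]
tcp_rot: [0.756, 0.655, 0.0, -0.0]
ft_force: [0.6, -0.5, -0.4]
width: 0.0008
gripper_force: 0.0
```

```bash
python3 go.py .5255 .1102 .106 1.433
```

```text
t 6.075 p [0.524  0.1113 0.1083] head 1.4284 zax [ 2.e-04  4.e-04 -1.e+00] F [ 0.64 -0.55 -0.4 ] w 0.0008229264415803342 q7 -0.6093478413052226
frac [-0.0009  0.0016  0.0023] twist -0.0093
```

Request:
{"api": "apply_moves", "payload": {
  "steps": "-0.001 0.001 0.003 0;-0.001 0.001 0.006 0;-0.001 0.001 0.0065 0;-0.001 0.001 0.0065 0"
}}

```text
time: 6.58
tcp_pos: [0.5251, 0.1092, 0.1019]
tcp_rot: [0.756, 0.654, 0.0, 0.0]
ft_force: [-0.5, -0.7, 5.9]
width: 0.0005
gripper_force: 2.6
```

Request:
{"api": "apply_moves", "payload": {
  "steps": "0 0 0.001 0;0 0 0.002 0;0 0 0.002 0;0 0 0.002 0"
}}

```text
time: 7.08
tcp_pos: [0.5251, 0.1092, 0.1]
tcp_rot: [0.756, 0.654, 0.0, 0.0]
ft_force: [-1.5, -0.6, 5.2]
width: 0.0003
gripper_force: 3.0
```

Request:
{"api": "apply_moves", "payload": {
  "steps": "0 0 0.0005 0;0 0 0.0005 0;0 0 0.0005 0"
}}

```text
time: 7.45
tcp_pos: [0.5251, 0.1092, 0.0995]
tcp_rot: [0.756, 0.654, 0.0, 0.0]
ft_force: [-1.0, 0.4, 6.5]
width: 0.0009
gripper_force: 3.1
```

Request:
{"api": "apply_moves", "payload": {
  "steps": "0 0 0.0005 0;0 0 0.0005 0;0 0 0.0005 0"
}}

```text
time: 7.82
tcp_pos: [0.5251, 0.1092, 0.0991]
tcp_rot: [0.756, 0.654, 0.0, 0.0]
ft_force: [-2.1, -0.5, 5.9]
width: 0.0004
gripper_force: 3.3
```

Request:
{"api": "apply_moves", "payload": {
  "steps": "0 0 0.0005 0;0 0 0.0005 0;0 0 0.0005 0"
}}

```text
time: 8.2
tcp_pos: [0.5251, 0.1092, 0.0986]
tcp_rot: [0.756, 0.654, 0.0, 0.0]
ft_force: [-1.8, 0.2, 7.3]
width: 0.0003
gripper_force: 3.4
```

Request:
{"api": "apply_moves", "payload": {
  "steps": "0 0 0.0005 0;0 0 0.0005 0;0 0 0.0005 0"
}}

```text
time: 8.57
tcp_pos: [0.5252, 0.1092, 0.0985]
tcp_rot: [0.756, 0.654, 0.0, 0.0]
ft_force: [-2.7, -0.8, 10.4]
width: 0.0006
gripper_force: 5.3
```

Request:
{"api": "apply_moves", "payload": {
  "steps": "0 0 -0.008 0;0 0 -0.02 0;-0.04 0 -0.02 0;-0.085 0 -0.02 0;-0.085 0 -0.01 0;-0.085 0 -0.01 0;-0.085 0 -0.01 0;-0.085 0 -0.01 0"
}}

```text
time: 9.57
tcp_pos: [0.5128, 0.026, 0.1078]
tcp_rot: [0.756, 0.655, 0.0, -0.0]
ft_force: [0.3, -0.4, -0.3]
width: 0.0006
gripper_force: 0.0
```

```bash
python3 go.py .5138 .0260 .106 1.433
```

```text
t 9.575 p [0.5128 0.026  0.1078] head 1.4284 zax [ 3.e-04  3.e-04 -1.e+00] F [ 0.3  -0.39 -0.29] w 0.0005664816892905185 q7 -0.4215823258102467
frac [0.0001 0.001  0.0018] twist -0.0093
```

Same stop height; the middle key is about 2 N harder than the left one. Now the right key.

Request:
{"api": "apply_moves", "payload": {
  "steps": "0 0.001 0.003 0;0 0.001 0.006 0;0 0.001 0.006 0;0 0.001 0.006 0"
}}

```text
time: 10.07
tcp_pos: [0.5139, 0.025, 0.1017]
tcp_rot: [0.756, 0.654, 0.0, 0.0]
ft_force: [0.3, 0.9, 2.5]
width: 0.0008
gripper_force: 1.1
```

Request:
{"api": "apply_moves", "payload": {
  "steps": "0 0 0.001 0;0 0 0.002 0;0 0 0.002 0;0 0 0.002 0"
}}

```text
time: 10.58
tcp_pos: [0.5138, 0.0248, 0.0996]
tcp_rot: [0.756, 0.654, 0.0, 0.0]
ft_force: [1.4, 0.7, 2.8]
width: 0.0003
gripper_force: 1.3
```

Request:
{"api": "apply_moves", "payload": {
  "steps": "0 0 0.0008 0;0 0 0.0008 0;0 0 0.0008 0"
}}

```text
time: 10.95
tcp_pos: [0.5137, 0.0248, 0.0988]
tcp_rot: [0.756, 0.654, 0.0, 0.0]
ft_force: [1.9, 1.6, 3.0]
width: 0.0004
gripper_force: 1.4
```

Request:
{"api": "apply_moves", "payload": {
  "steps": "0 0 0.0006 0;0 0 0.0006 0;0 0 0.0006 0"
}}

```text
time: 11.32
tcp_pos: [0.5139, 0.025, 0.0985]
tcp_rot: [0.756, 0.654, 0.0, 0.0]
ft_force: [1.3, 1.9, 5.8]
width: 0.0005
gripper_force: 2.8
```

Request:
{"api": "apply_moves", "payload": {
  "steps": "0 0 -0.01 0;0 0 -0.04 0;0 0 -0.08 0;0 0 -0.12 0;0.085 0 -0.12 0;0.085 0 -0.12 0;0.085 0 -0.12 0;0.085 0 -0.12 0",
  "gripper": 60
}}

```text
time: 12.32
tcp_pos: [0.5256, 0.1075, 0.2179]
tcp_rot: [0.757, 0.654, -0.001, 0.0]
ft_force: [-0.6, -0.3, 0.0]
width: 0.0647
gripper_force: 0.0
```

```bash
python3 go.py .5255 .1102 .12 1.433; python3 - <<'E'
from rig import viewer
from h import *
c=viewer.capture("wrist"); cv2.imwrite("pics/w2.png",c["frame"][:,:,::-1])
for b in blobs(c,(100,150,60),(130,255,255),150):
    x,y,w,h,_=b[1]; print(b[0].round(1),b[1],onz(c,(x+w/2-.5,y+h/2-.5),.102).round(4))
E
```

```text
t 12.325 p [0.5256 0.1075 0.2179] head 1.4256 zax [-0.001 -0.001 -1.   ] F [-0.65 -0.3   0.04] w 0.06469714448881493 q7 -0.5458248738612256
frac [ 0.0028 -0.0004  0.0979] twist -0.0149
[252.5  77.3] [238  62  30  32 754] [0.5363 0.1934 0.102 ]
[253.1 181.4] [240 167  27  29 617] [0.5245 0.1108 0.102 ]
[253.8 265.1] [242 255  25  19 390] [0.5139 0.0326 0.102 ]
```

View pics/w2.png

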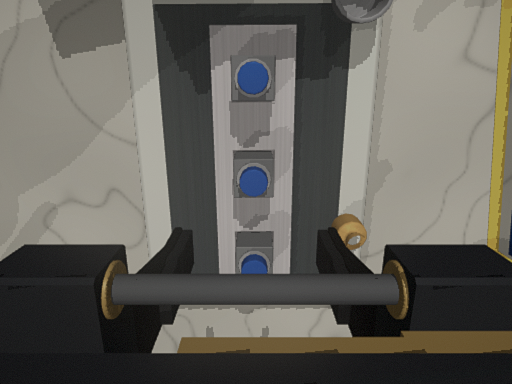

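The wrist view shows the middle key at (253,181), inside the finger gap with clearance; the middle switch was the stiffest. I'll descend over it.

Request:
{"api": "apply_moves", "payload": {
  "steps": "0.003 0 0.05 -0.014;0.003 0 0.1 -0.014;0.003 0 0.1 -0.014;0.003 0 0.1 -0.014"
}}

```text
time: 12.88
tcp_pos: [0.5272, 0.1116, 0.12]
tcp_rot: [0.754, 0.657, 0.001, 0.0]
ft_force: [-0.1, -0.2, 0.7]
width: 0.0666
gripper_force: 0.0
```

```bash
python3 go.py .525 .1103 .061 1.433
```

```text
t 12.875 p [0.5272 0.1116 0.12  ] head 1.4329 zax [ 1.7e-03  1.0e-04 -1.0e+00] F [-0.1  -0.15  0.71] w 0.0665672955610394 q7 -0.6046439642365947
frac [-0.0016 -0.0021  0.059 ] twist -0.0003
```

Request:
{"api": "apply_moves", "payload": {
  "steps": "-0.001 -0.001 0.02 0;-0.001 -0.001 0.04 0;-0.001 -0.001 0.055 0;-0.001 -0.001 0.058 0;-0.001 -0.001 0.058 0;-0.001 -0.001 0.058 0"
}}

```text
time: 13.62
tcp_pos: [0.5256, 0.1112, 0.0607]
tcp_rot: [0.754, 0.657, 0.0, 0.0]
ft_force: [0.5, -0.1, -0.1]
width: 0.0664
gripper_force: 0.0
```

```bash
python3 go.py .525 .1103 .061 1.433
```

```text
t 13.625 p [0.5256 0.1112 0.0607] head 1.4339 zax [ 9.e-04  1.e-04 -1.e+00] F [ 0.47 -0.14 -0.11] w 0.06642716496228884 q7 -0.6495554535988944
frac [-0.001  -0.0004 -0.0003] twist 0.0017
```

Request:
{"api": "apply_moves", "payload": {
  "steps": "-0.001 0 0 0;-0.001 0 0 0;-0.001 0 0 0;-0.001 0 0 0;-0.001 0 0 0;-0.001 0 0 0;-0.001 0 0 0;-0.001 0 0 0",
  "gripper": 255,
  "squeeze": 25
}}

```text
time: 14.62
tcp_pos: [0.525, 0.11, 0.0602]
tcp_rot: [0.754, 0.657, 0.0, 0.0]
ft_force: [-0.2, -0.4, 0.8]
width: 0.0356
gripper_force: 25.0
```

Request:
{"api": "apply_moves", "payload": {
  "steps": "0 0 -0.005 0;0 0 -0.01 0;0 0 -0.015 0;0 0 -0.03 0;0 0 -0.05 0;0 0 -0.09 0;0 0 -0.1 0;0 0 -0.1 0"
}}

```text
time: 15.62
tcp_pos: [0.5254, 0.11, 0.161]
tcp_rot: [0.754, 0.657, 0.001, 0.001]
ft_force: [-0.2, -0.7, -2.9]
width: 0.0359
gripper_force: 25.0
```

```bash
python3 go.py .51 -.08 .16 1.433;python3 go.py .537 -.336 .16 1.433; python3 - <<'E'
from rig import viewer
import cv2
c=viewer.capture("side"); cv2.imwrite("pics/s2.png",c["frame"][:,:,::-1])
E
```

```text
t 15.625 p [0.5254 0.11   0.161 ] head 1.4336 zax [ 1.8e-03 -3.0e-04 -1.0e+00] F [-0.16 -0.74 -2.92] w 0.03592509277514375 q7 -0.5734688425433415
frac [-0.1904  0.0107  0.001 ] twist 0.0012
t 15.625 p [0.5254 0.11   0.161 ] head 1.4336 zax [ 1.8e-03 -3.0e-04 -1.0e+00] F [-0.16 -0.74 -2.92] w 0.03592509277514375 q7 -0.5734688425433415
frac [-0.4403  0.0725  0.0012] twist 0.0012
```

View pics/s2.png

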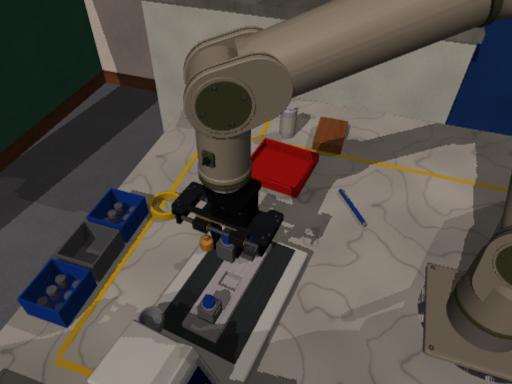

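The side view shows the switch in the gripper at (228,240) and the middle nest empty. Carrying it to the tray.

Request:
{"api": "apply_moves", "payload": {
  "steps": "-0.05 0.008 0 0;-0.11 0.018 0 0;-0.17 0.028 0 0;-0.23 0.038 0 0;-0.29 0.048 0 0;-0.35 0.058 0 0;-0.4 0.066 0 0;-0.44 0.072 0 0"
}}

```text
time: 16.68
tcp_pos: [0.535, -0.3379, 0.1582]
tcp_rot: [0.754, 0.656, -0.001, -0.001]
ft_force: [1.1, -0.1, -1.0]
width: 0.0357
gripper_force: 25.0
```

Request:
{"api": "apply_moves", "payload": {
  "steps": "0 0 0.03 0;0 0 0.07 0;0 0 0.1 0;0 0 0.12 0;0 0 0.13 0;0 0 0.13 0"
}}

```text
time: 17.42
tcp_pos: [0.5362, -0.3355, 0.0299]
tcp_rot: [0.754, 0.657, -0.0, -0.0]
ft_force: [0.3, 0.1, -0.8]
width: 0.0361
gripper_force: 25.0
```

```bash
python3 go.py .537 -.336 .0195 1.433
```

```text
t 17.425 p [ 0.5362 -0.3355  0.0299] head 1.4338 zax [-4.e-04  3.e-04 -1.e+00] F [ 0.33  0.06 -0.78] w 0.03608207572494469 q7 0.1627375914765549
frac [-0.0004  0.0009  0.0104] twist 0.0017
```

Request:
{"api": "apply_moves", "payload": {
  "steps": "0 0 0.003 0;0 0 0.006 0;0 0 0.008 0;0 0 0.009 0;0 0 0.009 0"
}}

```text
time: 18.05
tcp_pos: [0.5362, -0.3356, 0.0211]
tcp_rot: [0.754, 0.657, -0.0, 0.0]
ft_force: [0.4, 0.3, -1.5]
width: 0.0358
gripper_force: 25.0
```

Request:
{"api": "apply_moves", "payload": {
  "steps": "0 0 0.0005 0;0 0 0.001 0;0 0 0.001 0"
}}

```text
time: 18.42
tcp_pos: [0.5362, -0.3357, 0.0201]
tcp_rot: [0.754, 0.657, -0.0, 0.0]
ft_force: [-0.4, 0.9, -2.2]
width: 0.0356
gripper_force: 25.0
```

Request:
{"api": "apply_moves", "payload": {
  "steps": "0 0 0.0005 0;0 0 0.001 0;0 0 0.001 0"
}}

```text
time: 18.8
tcp_pos: [0.5363, -0.3357, 0.0192]
tcp_rot: [0.754, 0.657, -0.0, 0.0]
ft_force: [-0.2, 0.2, -0.2]
width: 0.0357
gripper_force: 25.0
```

Request:
{"api": "apply_moves", "payload": {
  "steps": "0 0 0.0004 0;0 0 0.0008 0;0 0 0.0008 0"
}}

```text
time: 19.18
tcp_pos: [0.5363, -0.3357, 0.0192]
tcp_rot: [0.754, 0.657, -0.0, 0.0]
ft_force: [-3.5, 1.3, 7.0]
width: 0.0358
gripper_force: 25.0
```

Request:
{"api": "apply_moves", "payload": {
  "steps": "0 0 -0.0006 0;0 0 -0.0006 0;0 0 -0.0006 0;0 0 -0.0006 0;0 0 -0.0006 0;0 0 -0.0006 0",
  "gripper": 60
}}

```text
time: 19.92
tcp_pos: [0.5362, -0.3357, 0.019]
tcp_rot: [0.754, 0.657, -0.0, 0.0]
ft_force: [0.8, 0.6, 0.2]
width: 0.0666
gripper_force: 0.0
```

Request:
{"api": "apply_moves", "payload": {
  "steps": "0 0 -0.02 0;0 0 -0.06 0;0 0 -0.12 0;0 0 -0.18 0;0 0 -0.2 0;-0.06 0 -0.2 0;-0.12 0 -0.2 0;-0.12 0 -0.2 0"
}}

```text
time: 20.92
tcp_pos: [0.5167, -0.4603, 0.2195]
tcp_rot: [0.756, 0.654, -0.001, 0.001]
ft_force: [0.1, 0.4, 0.1]
width: 0.0668
gripper_force: 0.0
```

```bash
python3 - <<'E'
from rig import viewer
from h import *
T,S=viewer.capture("top"),viewer.capture("side")
a=cv2.resize(T["frame"][130:260,70:400],(792,312)); b=cv2.resize(S["frame"][120:340,150:370],(280,280))
o=np.zeros((600,792,3),np.uint8); o[:312]=a; o[312:592,:280]=b; cv2.imwrite("pics/end.png",o[:,:,::-1])
for n,c in(("t",T),("s",S)):
    for q in blobs(c,(100,120,60),(130,255,255),30,200):
        print(n,q[0].round(1),q[1][4],onz(c,q[0],.098).round(4),onz(c,q[0],.058).round(4))
E
python3 go.py .53 -.33 .2 1.433
```

```text
t [114.7 195.2] 81 [0.5373 0.1945 0.098 ] [0.5422 0.2092 0.058 ]
t [332.6 198.1] 74 [ 0.5325 -0.3271  0.098 ] [ 0.5372 -0.3362  0.058 ]
t [185.4 205.2] 76 [0.514  0.0257 0.098 ] [0.5179 0.0327 0.058 ]
t [ 27.6 212.8] 80 [0.4947 0.3961 0.098 ] [0.4976 0.42   0.058 ]
t [293.2 289.9] 124 [ 0.3181 -0.2294  0.098 ] [ 0.3129 -0.2341  0.058 ]
s [280.2 154.8] 48 [ 0.5259 -0.284   0.098 ] [ 0.5371 -0.333   0.058 ]
s [352.2 207. ] 131 [ 0.3114 -0.1493  0.098 ] [ 0.3103 -0.1906  0.058 ]
s [247.6 240. ] 93 [0.5139 0.0265 0.098 ] [ 0.5244 -0.0047  0.058 ]
s [207.8 301. ] 125 [0.5378 0.195  0.098 ] [0.5497 0.1734 0.058 ]
t 21.025 p [ 0.5198 -0.4547  0.22  ] head 1.433 zax [ 1.e-03  1.e-04 -1.e+00] F [0.23 1.18 0.35] w 0.06656244483726022 q7 0.38860905727781075
frac [ 0.1249 -0.0071  0.02  ] twist 0.0
```

View pics/end.png

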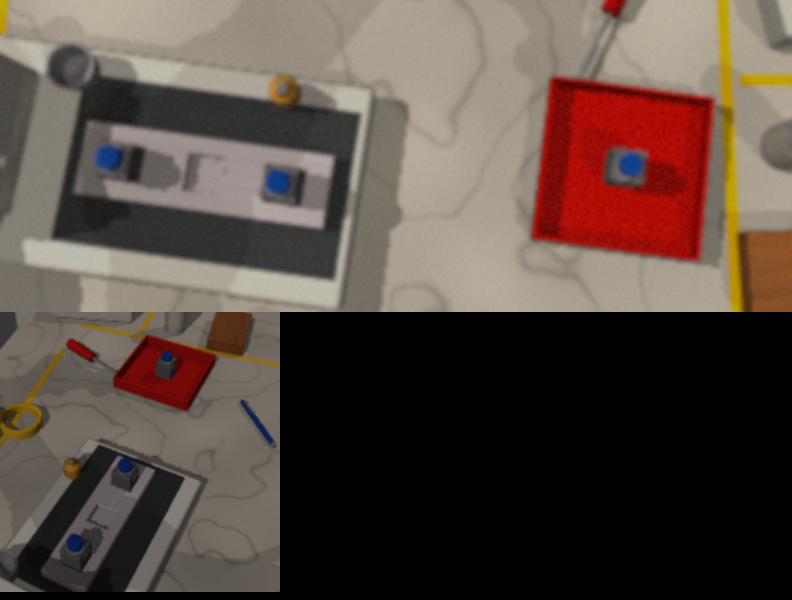

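The switch stands upright in the middle of the tray, with its key at composite (630,165). The other two are still in their nests at (108,158) and (278,182), and nothing else has moved.

```bash
python3 -c "
from rig import env
print(env.hand_in())"
```

```text
the job is handed in; nothing more can be done
None
```

I pressed the keys left, middle, right, none reading above about 10.5 N; the middle switch was stiffest and now stands upright near the middle of the red tray, the other two are still in their nests, and the job is handed in (no verdict was returned).

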